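# Deactivate the tag of a lotion bottle in a shop stockroom

## Robot

A 6-joint arm with a two-finger parallel gripper is mounted at the origin on the work surface. World frame = base frame: x ahead of the robot, y to its left, z up, the work surface at z = 0. Lengths are in m, angles in rad, forces in N, time in s.
With the tool pointing down it reaches from about 0.35 to 0.775 m from the base axis. Payload 5.5 kg.
Tool frame: the origin (TCP) lies midway between the tips of the shut fingers; the grasp point (between the pads) lies 19 mm behind it; z points along the fingers, y is the line along which they close (so a half turn about z gives the same grasp; the last joint's range is limited). The gripper opens to 85 mm and grips with 20 to 120 N. Pads are 22 mm wide; open, the fingers measure 114 mm over their backs; the gripper's body (76 mm by 85 mm) begins 54 mm behind the grasp point. The pads swing forward as they close: fully open they stand 13 mm farther back than shut.
Start: joints at [1.055, 0.313, 0.046, 1.304, 0, 1.431], TCP at [0.211, 0.535, 0.231] pointing down, gripper open.
Joint ranges: [-2.76, 2.76], [-0.86, 1.69], [-1.03, 1.26], [-2.2, 2.34], [-1.47, 1.5], [-3.14, 3.14]. Speed limits (rad/s): [2.57, 2.57, 3.14, 3.14, 3.14, 3.14].

## Interface

Orientations are given as a unit quaternion [w, x, y, z].
In Python, from workcell import telemetry, imaging, env gives the robot as it stands. The module is installed in compiled form; this text tells all that it offers.
- The arm moves only by the tool step_arm, never from a script. Its argument "moves" is a list of rows, each a list of 3 entries, a list of its own where there are three numbers: the shift along the tool's x, y, z in mm, then the turn, a rotation vector about the tool's x, y, z in rad, then the finger opening in mm, from 0 to 85.4. A call has 1 to 8 rows; each row is the pose to reach, as a shift and turn from the pose commanded when the call began, along the tool's axes at that moment; what a row does not reach only later rows make up. A row lasts 1/12 s, in which the tool goes at most 41.7 mm and 7.16 degrees, less where a joint would pass 70% of its speed; a pose out of reach is approached as far as the arm can. A call with a gripper value outside its range is refused whole. The fingers move at their own pace and stop on an object; "grip_force" is the grip in N (left out, the last holds). Time passes only in rows, so rows that repeat a pose let the fingers close. It gives the time, the measured TCP pose, the force, the opening and the grip force at its end, in the units of the state.
- telemetry.get_state(): the state, without advancing time (a new reading comes with each control period).
- imaging.read_camera(name): name is "side" or "top"; returns the picture (384x512x3 uint8, red, green, blue); there is no depth.
- imaging.camera_params(name): a dict with "camera_matrix" (3x3 intrinsics, pixels), "D" ([k1, k2, p1, p2, k3] as OpenCV has them; the pictures are not rectified), "pose" (4x4, takes a point from camera to world coordinates). Camera axes: x right, y up, looking along -z (the intrinsics and any distortion apply to the point x, -y, -z); pixel columns grow to the right and rows downward; lengths in m; the calibration is good to about 2 mm. A picture is of the moment at which its call begins. camera_params takes no time and is no camera call.
- env.hand_in(): hands the job in; it is judged then, once.
The state is a dict: "clock": time; "joint_pos": joint angles; "qvel": joint speeds; "tau": joint torques, N m; "tcp_pos": TCP position; "orientation": TCP orientation; "wrist_force": force on the tool from outside, world axes, zero at the start; "ft_torque": the same for the moment, N m; "finger_gap": finger opening in m; "grip_force": force on a finger pad.
Only numpy, scipy, OpenCV 4.12 (cv2) and the standard library are available. Lean on these libraries where they do the work, as an engineer would, in place of code of your own. Each camera call takes 0.05 s, during which the arm holds its last target. There are 200 camera calls.

## Task

Pick up the blue lotion bottle with the orange cap and set it down (do not drop it) upright, wholly inside the white ring on the tag deactivator's pad, and let go of it. Then turn the deactivator's red spring-return dial clockwise past the first two clicks to the third, at its end stop, and hold it there against its spring: the program finishes while the gripper is still holding the dial at the third click. Leave all other things where they stand.

Things in the scene. Friction and masses are not known exactly. Their poses are not given: they have to be found in the camera images.
- tagged_center (a point): centre (82.5 mm above the underside) of the loose tagged bottle, the only one with an ORANGE cap: blue, round, 165 mm tall, z axis up. Body 56 mm in diameter up to 105 mm, shoulder narrowing to 39 mm at 119 mm, then the cap: a plain upright cylinder 40 mm in diameter, from 119 to 165 mm, easily taken from above. 0.15 to 0.31 kg. Stands on the table at the start.
- deactivator: tag deactivator: a fixed dark grey box, 200 mm (x) by 380 mm (y), 45 mm high with a flat top; origin under its centre, z up. Its +y end carries the black pad with the white ring, its -y end the red dial. At zero yaw its long side with a teal strip faces the robot (-x).
- ring (a point): centre of the flat white printed ring (outer diameter 120 mm, inner 112 mm) on the deactivator's pad, at the height of its surface, 45 mm above the table; axes parallel to the deactivator's. It lies at (0, +90 mm) in the deactivator's frame; the dial's axis at (0, -200 mm) in the ring's frame.
- dial_grip (a point): centre of the red dial's grip bar, on the dial's vertical axis, 27 mm above the deactivator's flat top. Bar 56 mm long (point x), 13 mm thick (point y), from 9 to 43 mm above the flat top, on a 58 mm disc; gripped across its thickness from above. It turns with the dial; at rest the bar lies along the deactivator's x. White dots mark rest, 1st and 2nd click, an orange dot the 3rd.
- dial (a joint): angle of the dial in rad, growing clockwise seen from above: 0 at rest, first click at 0.4, second at 0.8, third at 1.2, end stop at 1.25. A spring turns it back to 0 whenever it is let go, from every click; holding the third click takes about 0.1 N m, and each click adds about 0.02 N m in passing.
- plain1_center (a point): centre (82.5 mm above the underside) of a loose blue bottle of the same size with a WHITE cap: leave it alone
- plain2_center (a point): centre of another loose blue bottle of the same size with a WHITE cap: leave it alone
- mug: white mug at the back of the table, 80 mm in diameter, 90 mm high, origin under its centre: leave it alone
- tape: brown roll of tape lying flat at the back, 100 mm in diameter, 48 mm high, origin under its centre: leave it alone
- wax: metal tin standing to the robot's right, 70 mm in diameter, 60 mm high, origin under its centre: leave it alone
- carton: small cardboard carton at the back, 90 by 130 by 70 mm high, origin under its centre: leave it alone
Things that resemble listed ones, but are neither listed nor needed, are in the scene too. Leave any brown look-alike of the part that bears tagged_center alone.

How it is judged:
By the outcome, as a careful person would: the job done as asked, in the order asked, and still so for the second after the job is handed in, while the arm keeps its last pose, push and grip.
It also fails if it takes over 51 s, if anything falls off the work surface, if the arm or the gripper's body presses on something with over 40 N, if the wrist force passes 120 N, or if a joint passes its speed limit or range.

## Working session

There is one attempt and no reset: what is moved stays moved. The work goes in short steps, Python scripts to look and compute and a tool call to move; the robot and the scene stay as the last step left them, time stands still between calls to the robot, and variables do not carry over. Pictures are saved under pics/ and viewed, at most 10 in all, crops included, and the job is handed in when it is done.

Besides the shell and the picture viewer there is one more tool, called after ">>>" by a JSON object that holds its "api" and its "payload". step_arm: Moves the arm, as the interface text tells. Its arguments: {"type":"object","properties":{"moves":{"type":"array"},"grip_force":{"type":"number"}},"required":["moves"]}

```bash
mkdir -p pics; cat > h.py <<'E'
import numpy as np, cv2
from workcell import telemetry, imaging, env
def snap(n,name=None):
    im=imaging.read_camera(n)
    if name: cv2.imwrite('pics/'+name+'.png',im[:,:,::-1])
    return im
def ray(n,uv):
    p=imaging.camera_params(n);q=cv2.undistortPoints(np.array([[uv]],float),np.array(p['camera_matrix']),np.array(p['D'],float))[0,0]
    T=np.array(p['pose']);d=T[:3,:3]@np.array([q[0],-q[1],-1]);return T[:3,3],d
def onz(n,uv,z):
    o,d=ray(n,uv);return o+d*(z-o[2])/d[2]
def proj(n,P):
    p=imaging.camera_params(n);T=np.array(p['pose']);c=T[:3,:3].T@(np.array(P,float)-T[:3,3])
    return cv2.projectPoints(np.array([[c[0],-c[1],-c[2]]]),np.zeros(3),np.zeros(3),np.array(p['camera_matrix']),np.array(p['D'],float))[0].ravel()
def blobs(m,mn=15):
    n,l,s,c=cv2.connectedComponentsWithStats(m.astype(np.uint8));return [(c[i].round(1).tolist(),s[i].tolist()) for i in range(1,n) if s[i][4]>=mn]
E
python3 - <<'E'
from h import *
a=snap('top');b=snap('side')
cv2.imwrite('pics/top0.png',a[:,:,::-1]);cv2.imwrite('pics/side0.png',b[:,:,::-1])
for n,im in(('top',a),('side',b)):
    T=np.array(imaging.camera_params(n)['pose']);print(n,T.round(3).tolist())
    h=cv2.cvtColor(im,cv2.COLOR_RGB2HSV)
    H,S,V=[h[...,i].astype(int) for i in range(3)]
    print('orange',blobs((H>7)&(H<22)&(S>150)&(V>120)))
    print('red',blobs(((H<5)|(H>174))&(S>130)&(V>80)))
print(telemetry.get_state())
E
```

```text
top [[-0.007, 0.995, -0.097, 0.486], [-1.0, -0.007, 0.0, -0.046], [-0.0, 0.097, 0.995, 1.343], [0.0, 0.0, 0.0, 1.0]]
orange [([124.4, 174.4], [118, 169, 13, 12, 127]), ([159.1, 186.4], [153, 181, 13, 12, 128]), ([413.3, 247.1], [409, 243, 10, 9, 58]), ([445.7, 257.2], [444, 255, 4, 6, 16]), ([428.6, 265.0], [426, 261, 7, 10, 56])]
red [([325.6, 235.6], [318, 228, 17, 16, 181])]
side [[0.794, 0.358, -0.492, 0.128], [-0.608, 0.456, -0.65, -0.664], [-0.009, 0.815, 0.579, 0.654], [0.0, 0.0, 0.0, 1.0]]
orange [([4.2, 86.7], [0, 85, 11, 5, 19]), ([7.2, 113.6], [2, 112, 11, 4, 15]), ([201.7, 130.1], [192, 115, 20, 31, 364]), ([16.6, 127.5], [13, 125, 8, 7, 18]), ([27.5, 136.4], [26, 131, 4, 11, 15]), ([20.8, 139.9], [18, 135, 6, 11, 16]), ([43.3, 141.4], [40, 135, 7, 13, 27]), ([34.5, 148.0], [30, 142, 9, 14, 30]), ([46.9, 147.3], [42, 142, 9, 12, 23]), ([16.0, 149.5], [12, 145, 10, 8, 29]), ([24.2, 147.2], [20, 146, 9, 4, 17]), ([14.2, 159.8], [12, 155, 6, 10, 18]), ([437.7, 294.4], [435, 291, 6, 7, 18]), ([436.6, 301.8], [434, 299, 7, 8, 18]), ([293.8, 301.5], [292, 300, 5, 4, 18]), ([429
[... 765 characters left out ...]
, 582])]
{'clock': 0.1, 'joint_pos': array([1.05539191e+00, 3.13961840e-01, 4.50742231e-02, 1.30363096e+00,
       1.71657359e-05, 1.43121497e+00]), 'qvel': array([-0.00018837, -0.00129456,  0.00454674,  0.00041482,  0.00086296,
        0.00165784]), 'tau': array([ 2.27719371e-03, -4.81724489e+01,  2.99244547e+01,  1.27287424e-02,
       -1.10784531e-04, -2.44362457e-05]), 'tcp_pos': array([0.21080375, 0.5344516 , 0.23046977]), 'orientation': array([-2.85124168e-04,  1.86807534e-01,  9.82396154e-01, -8.12594640e-04]), 'wrist_force': array([ 0.26316959, -0.21260983, -0.62022412]), 'ft_torque': array([ 0.00193339,  0.0022025 , -0.03393649]), 'grip_force': 0.0, 'finger_gap': 0.0854443097041632}
```

View pics/top0.png

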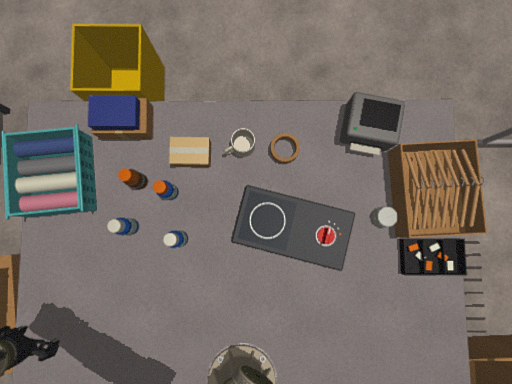

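View pics/side0.png

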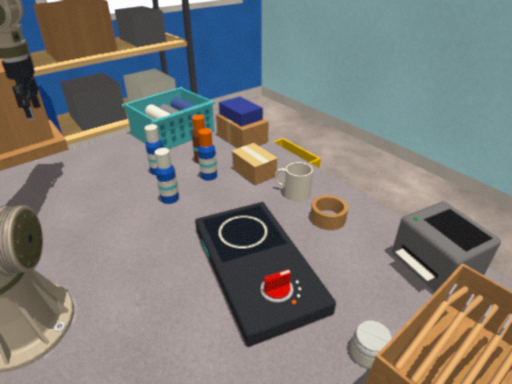

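Top view, orange-capped candidates: (124,174) has a brown body, so it is the look-alike, and (159,186) has a blue body, so it is the target. The white caps at (115,226) and (170,239) are the plain bottles. The ring is at (267,220) and the dial at (326,236). In the side view the target is at (205,150) and the brown one at (198,125). I'll check the choice in a crop.

```bash
python3 - <<'E'
from h import *
a=cv2.imread('pics/top0.png');b=cv2.imread('pics/side0.png')
c=np.hstack([cv2.resize(a[150:260,95:205],(400,400),interpolation=2),cv2.resize(b[100:210,130:240],(400,400),interpolation=2)])
cv2.imwrite('pics/crop0.png',c)
for n,im in(('top',a),('side',b)):
    h=cv2.cvtColor(im,cv2.COLOR_BGR2HSV);H,S,V=[h[...,i].astype(int) for i in range(3)]
    w=(S<60)&(V>150)
    m=np.zeros_like(w)
    if n=='top': m[195:245,240:292]=1
    else: m[205:255,208:275]=1
    ys,xs=np.nonzero(w&(m>0));e=cv2.fitEllipse(cv2.convexHull(np.stack([xs,ys],1).astype(np.float32)))
    print(n,'ring',e,onz(n,e[0],.045))
    if n=='side':
        o=(H>3)&(H<22)&(S>130)&(V>100);print(blobs(o[100:170,180:230],30))
r=onz('top',(159.1+5.5,186.4+1.5),.165)
for uv in((159.1,186.4),):print('cap',onz('top',uv,.165))
h=cv2.cvtColor(a,cv2.COLOR_BGR2HSV);H,S,V=[h[...,i].astype(int) for i in range(3)]
o=(H>4)&(H<22)&(S>120)&(V>90);print([x for x in blobs(o) if x[0][0]<200])
w=(S<50)&(V>170);print('white',[x for x in blobs(w) if x[0][0]<200])
print('dial',onz('top',(325.6,235.6),.06), onz('side',(277.1,284.6),.06))
E
```

```text
top ring ((267.1273498535156, 220.1842803955078), (35.85160446166992, 36.282474517822266), 168.67422485351562) [ 0.52057342 -0.08817422  0.045     ]
side ring ((240.9840545654297, 209.12669372558594), (66.36175537109375, 77.35604858398438), 175.3930206298828) [ 0.57092988 -0.01598063  0.045     ]
[([21.3, 30.5], [12, 14, 20, 32, 407]), ([42.2, 26.3], [37, 15, 11, 25, 192])]
cap [0.6229125  0.24505344 0.165     ]
[([140.8, 117.4], [122, 97, 26, 37, 307]), ([103.6, 131.3], [92, 130, 23, 3, 55]), ([125.3, 174.7], [118, 168, 18, 14, 160]), ([159.5, 186.6], [153, 180, 15, 14, 147]), ([9.1, 290.6], [0, 255, 16, 74, 587]), ([8.3, 370.5], [4, 368, 8, 5, 26])]
white [([188.6, 149.9], [170, 147, 39, 6, 195]), ([45.9, 181.6], [16, 174, 61, 17, 655]), ([113.3, 225.6], [107, 220, 13, 13, 124]), ([169.5, 239.2], [164, 233, 12, 13, 126])]
dial [ 0.46836433 -0.27953304  0.06      ] [ 0.46978534 -0.28594774  0.06      ]
```

View pics/crop0.png

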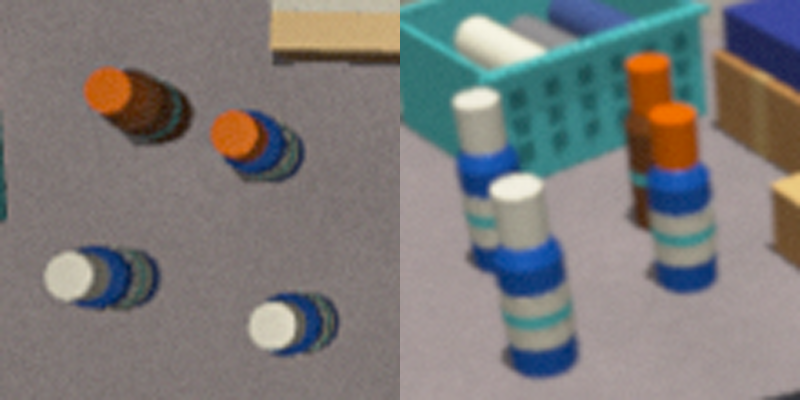

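The crop confirms it: the target has a blue body and orange cap at top pixel (159,186), and the brown look-alike is behind it to the left. I'll cross-check with the side view and work out the first move.

```bash
cat >> h.py <<'E'
from scipy.spatial.transform import Rotation as Ro
def delta(P,psi=None):
    s=telemetry.get_state();q=s['orientation'];R=Ro.from_quat([q[1],q[2],q[3],q[0]]).as_matrix()
    d=R.T@(np.array(P)-s['tcp_pos'])*1000
    t=np.arctan2(R[1,0],R[0,0])
    w=None
    if psi is not None:
        D=np.array([[np.cos(psi),np.sin(psi),0],[np.sin(psi),-np.cos(psi),0],[0,0,-1]])
        w=Ro.from_matrix(R.T@D).as_rotvec().round(4)
    print('d',d.round(1),'psi',t.round(4),'turn',w,'t',s['clock'],'gap',s['finger_gap'],'tcp',s['tcp_pos'].round(4))
E
python3 - <<'E'
from h import *
b=cv2.imread('pics/side0.png')
print('side cap',onz('side',(201.7,130.1),.142),'top cap',onz('top',(159.3,186.5),.165))
print('plain/brown',onz('top',(124.4,174.4),.165),onz('top',(169.5,239.2),.165),onz('top',(113.3,225.6),.165))
h=cv2.cvtColor(b,cv2.COLOR_BGR2HSV);w=(h[...,1]<70)&(h[...,2]>130)
m=np.zeros_like(w);m[208:255,212:275]=1
k=[x for x in blobs(w&m,20)];print(k)
n,l=cv2.connectedComponents((w&m).astype(np.uint8))
i=max(range(1,n),key=lambda i:np.ptp(np.nonzero(l==i)[1]));ys,xs=np.nonzero(l==i)
e=cv2.fitEllipse(cv2.convexHull(np.stack([xs,ys],1).astype(np.float32)));print(e,onz('side',e[0],.045),proj('side',(.5206,-.0882,.045)))
# dots & red outlines, top and side
delta((.623,.245,.231),3.766-2*np.pi)
E
```

```text
side cap [0.64195629 0.29419154 0.142     ] top cap [0.62260076 0.24443951 0.165     ]
plain/brown [0.66056999 0.3513177  0.165     ] [0.4623506  0.21093707 0.165     ] [0.50468544 0.38048579 0.165     ]
[([219.5, 209.6], [212, 208, 22, 6, 76]), ([272.2, 210.7], [269, 208, 6, 9, 32]), ([242.2, 232.4], [219, 216, 48, 32, 257])]
((242.42568969726562, 231.5797576904297), (32.27777099609375, 48.5908317565918), 87.95245361328125) [ 0.52027362 -0.09264     0.045     ] [241.49502791 230.60295244]
d [-489.7 -118.    -0.5] psi 2.7658 turn [-0.0014 -0.0011 -1.0002] t 0.1 gap 0.0854443097041632 tcp [0.2108 0.5345 0.2305]
```

```bash
python3 - <<'E'
from h import *
print(onz('side',(204.5,138),.142),proj('side',(.6226,.2444,.142)))
E
```

```text
[0.62002891 0.24022437 0.142     ] [204.51810762 137.2849662 ]
```

>>> {"api": "step_arm", "payload": {"moves": [[[-40, -10, -10], [0, 0, -0.12], 85], [[-80, -20, -20], [0, 0, -0.24], 85], [[-120, -30, -20], [0, 0, -0.36], 85], [[-160, -40, -20], [0, 0, -0.48], 85], [[-195, -48, -20], [0, 0, -0.6], 85], [[-230, -57, -20], [0, 0, -0.72], 85], [[-265, -65, -20], [0, 0, -0.84], 85], [[-300, -73, -20], [0, 0, -0.96], 85]]}}

```text
clock: 0.77
tcp_pos: [0.4637, 0.356, 0.251]
orientation: [-0.0, -0.277, 0.961, -0.0]
wrist_force: [0.5, 0.8, -0.6]
finger_gap: 0.085
grip_force: 0.0
```

```bash
python3 -c "
from h import *
delta((.622,.243,.122))"
```

```text
d [ -74.  -179.9  128.9] psi -2.5802 turn None t 0.7667 gap 0.08499358145901978 tcp [0.4637 0.356  0.251 ]
```

>>> {"api": "step_arm", "payload": {"moves": [[[-15, -36, 0], [0, 0, 0], 85], [[-30, -72, 0], [0, 0, 0], 85], [[-45, -108, 0], [0, 0, 0], 85], [[-60, -144, 0], [0, 0, 0], 85], [[-74, -180, 0], [0, 0, 0], 85], [[-74, -180, 15], [0, 0, 0], 85], [[-74, -180, 30], [0, 0, 0], 85], [[-74, -180, 30], [0, 0, 0], 85]]}}

```text
clock: 1.43
tcp_pos: [0.6194, 0.2421, 0.217]
orientation: [-0.003, -0.273, 0.962, 0.0]
wrist_force: [-1.1, 0.5, -1.2]
finger_gap: 0.0851
grip_force: 0.0
```

```bash
python3 - <<'E'
from h import *
a=snap('top');b=snap('side')
cv2.imwrite('pics/c1.png',np.hstack([cv2.resize(a[130:250,100:220],(400,400),interpolation=2),cv2.resize(b[80:200,140:260],(400,400),interpolation=2)])[:,:,::-1])
delta((.622,.243,.122))
E
```

```text
d [-2.1 -1.7 98.4] psi -2.5861 turn None t 1.5333 gap 0.08520614089916692 tcp [0.6196 0.2434 0.2204]
```

View pics/c1.png

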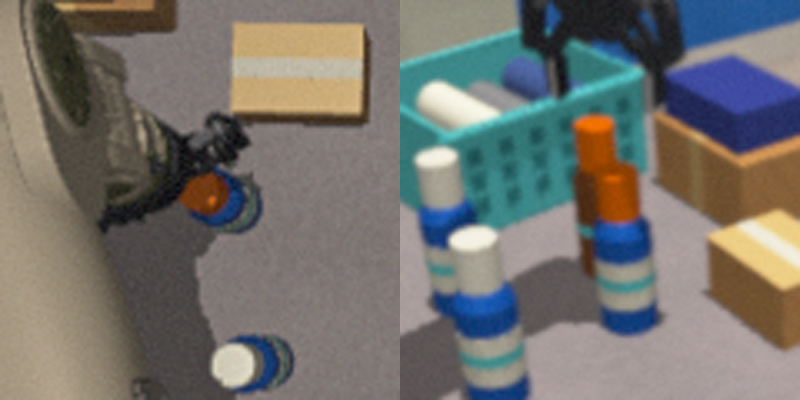

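The crop shows the open gripper straddling the orange cap of the blue bottle: the cap is at (205,192) in the top half, with the fingers above it at (605,85) in the side half. I'll descend now.

>>> {"api": "step_arm", "payload": {"moves": [[[-1, -1, 20], [0, 0, 0], 85], [[-1, -1, 40], [0, 0, 0], 85], [[-1, -1, 60], [0, 0, 0], 85], [[-1, -1, 75], [0, 0, 0], 85], [[-1, -1, 90], [0, 0, 0], 85], [[-1, -1, 98], [0, 0, 0], 85], [[-1, -1, 98], [0, 0, 0], 85], [[-1, -1, 98], [0, 0, 0], 85]], "grip_force": 40}}

```text
clock: 2.2
tcp_pos: [0.6216, 0.2438, 0.1241]
orientation: [0.0, -0.275, 0.962, 0.0]
wrist_force: [0.5, 0.0, 0.3]
finger_gap: 0.0849
grip_force: 0.0
```

>>> {"api": "step_arm", "payload": {"moves": [[[0, 0, 0], [0, 0, 0], 60], [[0, 0, 0], [0, 0, 0], 50], [[0, 0, 0], [0, 0, 0], 44], [[0, 0, 0], [0, 0, 0], 40], [[0, 0, 0], [0, 0, 0], 36], [[0, 0, 0], [0, 0, 0], 30], [[0, 0, 0], [0, 0, 0], 30], [[0, 0, 0], [0, 0, 0], 30]]}}

```text
clock: 2.87
tcp_pos: [0.6222, 0.2436, 0.1243]
orientation: [0.001, -0.274, 0.962, 0.0]
wrist_force: [-1.0, 1.0, 6.1]
finger_gap: 0.0392
grip_force: 40.5
```

>>> {"api": "step_arm", "payload": {"moves": [[[0, 0, -5], [0, 0, 0], 30], [[0, 0, -15], [0, 0, 0], 30], [[0, 0, -30], [0, 0, 0], 30], [[0, 0, -50], [0, 0, 0], 30], [[0, 0, -70], [0, 0, 0], 30], [[0, 0, -80], [0, 0, 0], 30], [[0, 0, -85], [0, 0, 0], 30], [[0, 0, -85], [0, 0, 0], 30]]}}

```text
clock: 3.53
tcp_pos: [0.6223, 0.2433, 0.2095]
orientation: [0.001, -0.274, 0.962, -0.0]
wrist_force: [0.8, 0.1, -1.3]
finger_gap: 0.0389
grip_force: 40.4
```

```bash
python3 - <<'E'
from h import *
s=telemetry.get_state();print(s['wrist_force'],s['grip_force'])
delta((.5205,-.09,.21),2.876)
E
```

```text
[ 0.76938214  0.1293373  -1.30127537] 40.39826273918152
d [ 262.3 -229.5   -0.8] psi -2.5861 turn [2.000e-04 2.100e-03 8.211e-01] t 3.5333 gap 0.038859034403871694 tcp [0.6223 0.2433 0.2095]
```

>>> {"api": "step_arm", "payload": {"moves": [[[10, -9, 0], [0, 0, 0.04], 30], [[28, -25, 0], [0, 0, 0.1], 30], [[47, -41, 0], [0, 0, 0.16], 30], [[66, -58, 0], [0, 0, 0.22], 30], [[85, -74, 0], [0, 0, 0.28], 30], [[104, -91, 0], [0, 0, 0.34], 30], [[123, -108, 0], [0, 0, 0.4], 30], [[142, -124, 0], [0, 0, 0.46], 30]]}}

```text
clock: 4.2
tcp_pos: [0.5651, 0.0619, 0.2067]
orientation: [-0.001, -0.046, 0.999, 0.0]
wrist_force: [1.2, 0.0, -1.6]
finger_gap: 0.0393
grip_force: 40.4
```

```bash
python3 - <<'E'
from h import *
delta((.5205,-.09,.21),2.876)
E
```

```text
d [  58.5 -147.1   -3.2] psi -3.049 turn [-2.000e-04 -2.600e-03  3.582e-01] t 4.2 gap 0.039280913734348 tcp [0.5651 0.0619 0.2067]
```

>>> {"api": "step_arm", "payload": {"moves": [[[9, -23, 0], [0, 0, 0.06], 30], [[18, -46, 0], [0, 0, 0.12], 30], [[27, -69, 0], [0, 0, 0.18], 30], [[36, -92, 0], [0, 0, 0.24], 30], [[46, -115, 0], [0, 0, 0.3], 30], [[53, -133, 0], [0, 0, 0.35], 30], [[57, -143, 0], [0, 0, 0.35], 30], [[57, -143, 0], [0, 0, 0.35], 30]]}}

```text
clock: 4.87
tcp_pos: [0.5223, -0.0864, 0.2072]
orientation: [-0.001, 0.128, 0.992, -0.0]
wrist_force: [0.3, 0.1, -1.5]
finger_gap: 0.0392
grip_force: 40.6
```

>>> {"api": "step_arm", "payload": {"moves": [[[0, 0, 0], [0, 0, 0], 30], [[0, 0, 0], [0, 0, 0], 30]]}}

```text
clock: 5.03
tcp_pos: [0.5233, -0.084, 0.2078]
orientation: [-0.0, 0.126, 0.992, 0.0]
wrist_force: [-0.5, 0.6, -0.8]
finger_gap: 0.0392
grip_force: 40.6
```

```bash
python3 - <<'E'
from h import *
delta((.5205,-.09,.171),2.876)
a=snap('top');b=snap('side')
cv2.imwrite('pics/c2.png',np.hstack([cv2.resize(a[160:280,220:340],(400,400),interpolation=2),cv2.resize(b[160:320,180:340],(400,400),interpolation=2)])[:,:,::-1])
E
```

```text
d [ 1.2 -6.5 36.8] psi 2.8885 turn [ 0.0006 -0.0008  0.0125] t 5.0333 gap 0.03920721144680777 tcp [ 0.5233 -0.084   0.2078]
```

View pics/c2.png

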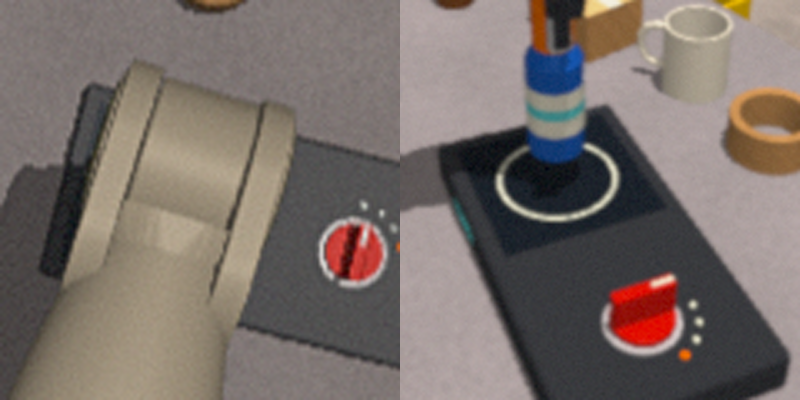

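The bottle hangs upright over the ring: its base is at (555,155) and the ring at (558,180) in the side half. I'll lower it and then feel for contact.

>>> {"api": "step_arm", "payload": {"moves": [[[1, -6, 6], [0, 0, 0], 30], [[1, -6, 12], [0, 0, 0], 30], [[1, -6, 20], [0, 0, 0], 30], [[1, -6, 27], [0, 0, 0], 30], [[1, -6, 32], [0, 0, 0], 30], [[1, -6, 35], [0, 0, 0], 30], [[1, -6, 35], [0, 0, 0], 30], [[1, -6, 35], [0, 0, 0], 30]]}}

```text
clock: 5.8
tcp_pos: [0.5208, -0.0902, 0.1731]
orientation: [-0.0, 0.127, 0.992, 0.0]
wrist_force: [0.1, 0.3, -1.1]
finger_gap: 0.039
grip_force: 40.6
```

>>> {"api": "step_arm", "payload": {"moves": [[[0, 0, 1], [0, 0, 0], 30], [[0, 0, 2], [0, 0, 0], 30], [[0, 0, 2], [0, 0, 0], 30]]}}

```text
clock: 6.05
tcp_pos: [0.521, -0.0904, 0.1714]
orientation: [0.0, 0.127, 0.992, -0.0]
wrist_force: [-0.4, -0.3, -1.9]
finger_gap: 0.0387
grip_force: 40.6
```

>>> {"api": "step_arm", "payload": {"moves": [[[0, 0, 1], [0, 0, 0], 30], [[0, 0, 1.5], [0, 0, 0], 30], [[0, 0, 1.5], [0, 0, 0], 30]]}}

```text
clock: 6.3
tcp_pos: [0.5209, -0.0903, 0.1697]
orientation: [-0.0, 0.127, 0.992, 0.0]
wrist_force: [0.6, 0.8, -1.9]
finger_gap: 0.039
grip_force: 40.6
```

>>> {"api": "step_arm", "payload": {"moves": [[[0, 0, 0.5], [0, 0, 0], 30], [[0, 0, 1], [0, 0, 0], 30], [[0, 0, 1], [0, 0, 0], 30]]}}

```text
clock: 6.55
tcp_pos: [0.5211, -0.0904, 0.1693]
orientation: [0.0, 0.127, 0.992, -0.0]
wrist_force: [-0.0, 0.9, 1.5]
finger_gap: 0.0394
grip_force: 41.0
```

Contact: the vertical force rose from −1.9 to +1.5 N. Now I'll release and retreat upwards.

>>> {"api": "step_arm", "payload": {"moves": [[[0, 0, 0], [0, 0, 0], 45], [[0, 0, 0], [0, 0, 0], 55], [[0, 0, 0], [0, 0, 0], 65], [[0, 0, 0], [0, 0, 0], 75], [[0, 0, 0], [0, 0, 0], 85], [[0, 0, 0], [0, 0, 0], 85], [[0, 0, 0], [0, 0, 0], 85]]}}

```text
clock: 7.13
tcp_pos: [0.5209, -0.0903, 0.1687]
orientation: [-0.0, 0.127, 0.992, 0.0]
wrist_force: [0.1, 0.0, -0.2]
finger_gap: 0.0852
grip_force: 0.0
```

>>> {"api": "step_arm", "payload": {"moves": [[[0, 0, -8], [0, 0, 0], 85], [[0, 0, -20], [0, 0, 0], 85], [[0, 0, -40], [0, 0, 0], 85], [[0, 0, -65], [0, 0, 0], 85], [[0, 0, -85], [0, 0, 0], 85], [[0, 0, -100], [0, 0, 0], 85], [[0, 0, -100], [0, 0, 0], 85]]}}

```text
clock: 7.72
tcp_pos: [0.5225, -0.0908, 0.273]
orientation: [0.003, 0.127, 0.992, -0.001]
wrist_force: [-0.3, -0.4, -0.0]
finger_gap: 0.0851
grip_force: 0.0
```

```bash
python3 - <<'E'
from h import *
r=np.array([.5205,-.0903])
a=cv2.imread('pics/top0.png');b=cv2.imread('pics/side0.png')
for n,im in(('top',a),('side',b)):
    h=cv2.cvtColor(im,cv2.COLOR_BGR2HSV);H,S,V=[h[...,i].astype(int) for i in range(3)]
    # white rim round the dial at z~.045, and bar/dots
    w=(S<70)&(V>140); m=np.zeros_like(w)
    if n=='top': m[222:250,312:350]=1
    else: m[268:315,258:310]=1
    for c,s in blobs(w&(m>0),2): print(n,c,s[4],onz(n,c,.046).round(4))
    red=((H<6)|(H>172))&(S>110)&(V>70)&(m>0)
    ys,xs=np.nonzero(red|(w&(m>0))); e=None
    pts=np.stack([xs,ys],1).astype(np.float32)
    d=red.astype(np.uint8)
    n_,l,st,ct=cv2.connectedComponentsWithStats(d);i=1+np.argmax(st[1:,4]);print('red',st[i],ct[i])
delta((.468,-.283,.26),2.876)
a=snap('top');b=snap('side')
cv2.imwrite('pics/c3.png',np.hstack([cv2.resize(a[200:270,290:360],(400,400),interpolation=2),cv2.resize(b[120:320,180:340],(400,500),interpolation=2)[:400]])[:,:,::-1])
E
```

```text
top [334.0, 223.5] 2 [ 0.5081 -0.3111  0.046 ]
top [325.2, 234.4] 98 [ 0.4721 -0.2809  0.046 ]
red [318 227  17  17 201] [325.58208955 235.55223881]
side [285.5, 271.6] 10 [ 0.5163 -0.2602  0.046 ]
side [296.8, 281.2] 6 [ 0.5172 -0.296   0.046 ]
side [262.1, 285.8] 18 [ 0.4507 -0.26    0.046 ]
side [278.9, 296.1] 120 [ 0.461  -0.3027  0.046 ]
side [299.2, 288.2] 6 [ 0.5081 -0.3132  0.046 ]
side [298.0, 295.3] 7 [ 0.4934 -0.3255  0.046 ]
red [263 269  28  30 616] [277.24025974 284.2987013 ]
d [   4.5 -199.7   13. ] psi 2.8872 turn [-0.0004  0.0066  0.0112] t 7.7167 gap 0.08509675066433495 tcp [ 0.5225 -0.0908  0.273 ]
```

View pics/c3.png

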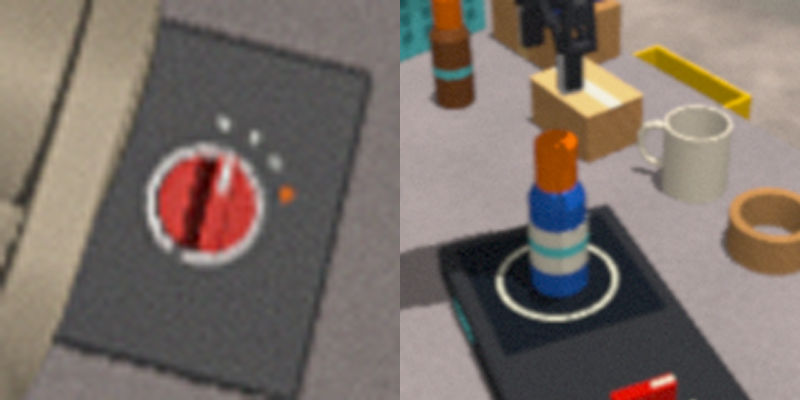

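The bottle stands upright and free at (558,270), inside the ring. The dial rim is at (206,204) in the top crop and the bar points up and slightly right at the rest dot. Next I go to the dial.

>>> {"api": "step_arm", "payload": {"moves": [[[1, -25, 0], [0, 0, 0], 85], [[2, -60, 0], [0, 0, 0], 85], [[3, -100, 0], [0, 0, 0], 85], [[3, -135, 0], [0, 0, 0], 85], [[3, -170, 0], [0, 0, 0], 85], [[3, -190, 0], [0, 0, 0], 70], [[3, -200, 0], [0, 0, 0], 60], [[3, -200, 0], [0, 0, 0], 60]]}}

```text
clock: 8.48
tcp_pos: [0.4667, -0.2845, 0.2672]
orientation: [-0.001, 0.128, 0.992, 0.001]
wrist_force: [-0.4, 0.4, -0.1]
finger_gap: 0.0597
grip_force: 0.0
```

>>> {"api": "step_arm", "payload": {"moves": [[[0, 0, 15], [0, 0, 0], 60], [[0, 0, 35], [0, 0, 0], 60], [[0, 0, 65], [0, 0, 0], 60], [[0, 0, 95], [0, 0, 0], 60], [[0, 0, 125], [0, 0, 0], 60], [[0, 0, 145], [0, 0, 0], 60], [[0, 0, 150], [0, 0, 0], 60], [[0, 0, 150], [0, 0, 0], 60]]}}

```text
clock: 9.15
tcp_pos: [0.4668, -0.2806, 0.1169]
orientation: [-0.002, 0.126, 0.992, 0.001]
wrist_force: [-0.9, -0.6, 0.5]
finger_gap: 0.06
grip_force: 0.0
```

```bash
python3 - <<'E'
from h import *
delta((.4695,-.284,.060),2.89)
print(onz('top',(326,235.7),.048))
a=snap('top');b=snap('side')
cv2.imwrite('pics/c4.png',np.hstack([cv2.resize(a[200:280,290:370],(400,400),interpolation=2),cv2.resize(b[220:320,230:330],(400,400),interpolation=2)])[:,:,::-1])
E
```

```text
d [-3.7 -2.7 56.9] psi 2.8889 turn [ 0.0024 -0.0041 -0.0011] t 9.15 gap 0.06000552639419314 tcp [ 0.4668 -0.2806  0.1169]
[ 0.46785982 -0.28303494  0.048     ]
```

View pics/c4.png

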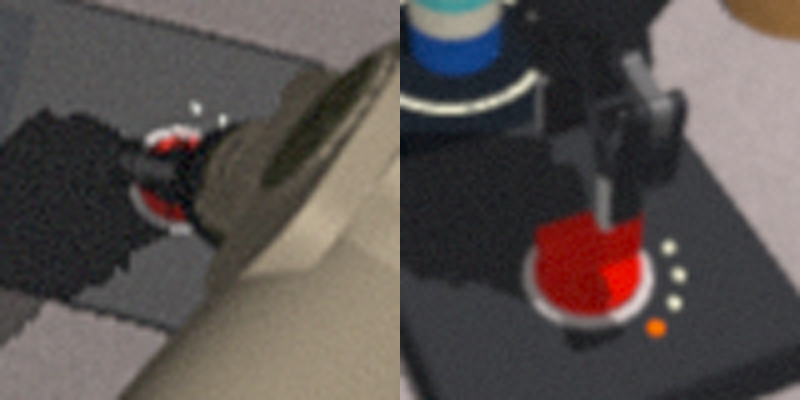

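The fingers straddle the red bar, which is at (590,230) in the side half with the tip at (605,215). I'll descend and close.

>>> {"api": "step_arm", "payload": {"moves": [[[-1, -1, 10], [0, 0, 0], 60], [[-2, -2, 25], [0, 0, 0], 60], [[-2, -2, 40], [0, 0, 0], 60], [[-2, -2, 50], [0, 0, 0], 60], [[-2, -2, 56], [0, 0, 0], 60], [[-2, -2, 56], [0, 0, 0], 60], [[-2, -2, 56], [0, 0, 0], 60]]}}

```text
clock: 9.83
tcp_pos: [0.4693, -0.2857, 0.063]
orientation: [0.0, 0.127, 0.992, -0.0]
wrist_force: [-0.2, 0.1, 0.2]
finger_gap: 0.0598
grip_force: 0.0
```

>>> {"api": "step_arm", "payload": {"moves": [[[0, 0, 0], [0, 0, 0], 45], [[0, 0, 0], [0, 0, 0], 35], [[0, 0, 0], [0, 0, 0], 25], [[0, 0, 0], [0, 0, 0], 18], [[0, 0, 0], [0, 0, 0], 12], [[0, 0, 0], [0, 0, 0], 5], [[0, 0, 0], [0, 0, 0], 5], [[0, 0, 0], [0, 0, 0], 5]], "grip_force": 50}}

```text
clock: 10.5
tcp_pos: [0.4705, -0.282, 0.0637]
orientation: [0.001, 0.126, 0.992, 0.003]
wrist_force: [4.2, 11.5, 7.3]
finger_gap: 0.0122
grip_force: 49.1
```

```bash
python3 - <<'E'
from h import *
delta((.4690,-.284,.060),2.89);s=telemetry.get_state();print(s['wrist_force'],s['ft_torque'],s['joint_pos'])
E
```

```text
d [ 0.9 -2.3  3.7] psi 2.8892 turn [ 0.0071  0.002  -0.0008] t 10.5 gap 0.012165586052876374 tcp [ 0.4705 -0.282   0.0637]
[ 4.2353364  11.52604861  7.25022085] [ 2.44323353 -0.77405529 -0.24076782] [-0.69043773  0.37125232 -0.30232873  0.89839564  0.00723475 -0.43806181]
```

The grip is on the bar, with an 11 N side load from about 4 mm of offset. I'll relieve that first.

>>> {"api": "step_arm", "payload": {"moves": [[[0, 2, 0], [0, 0, 0], 5], [[0, 4, 0], [0, 0, 0], 5], [[0, 4, 0], [0, 0, 0], 5], [[0, 4, 0], [0, 0, 0], 5]]}}

```text
clock: 10.83
tcp_pos: [0.4706, -0.2818, 0.0637]
orientation: [0.001, 0.127, 0.992, -0.0]
wrist_force: [-1.3, 1.9, 8.3]
finger_gap: 0.012
grip_force: 49.4
```

```bash
python3 - <<'E'
from h import *
delta((.4690,-.284,.060),2.89);s=telemetry.get_state();print(s['wrist_force'],s['ft_torque'])
E
```

```text
d [ 1.  -2.5  3.7] psi 2.8872 turn [-0.0001  0.0014 -0.0028] t 10.8333 gap 0.012040643582691924 tcp [ 0.4706 -0.2818  0.0637]
[-1.32029523  1.948442    8.27140245] [ 0.47364716  0.13537374 -0.1252048 ]
```

>>> {"api": "step_arm", "payload": {"moves": [[[0, 0, 0], [0, 0, 0.08], 5], [[0, 0, 0], [0, 0, 0.16], 5], [[0, 0, 0], [0, 0, 0.24], 5], [[0, 0, 0], [0, 0, 0.32], 5], [[0, 0, 0], [0, 0, 0.4], 5], [[0, 0, 0], [0, 0, 0.48], 5], [[0, 0, 0], [0, 0, 0.56], 5], [[0, 0, 0], [0, 0, 0.6], 5]]}}

```text
clock: 11.5
tcp_pos: [0.4706, -0.2816, 0.0637]
orientation: [0.001, 0.416, 0.909, 0.0]
wrist_force: [-0.1, 4.0, 5.9]
finger_gap: 0.0123
grip_force: 49.3
```

```bash
python3 - <<'E'
from h import *
delta((.4690,-.284,.060),2.887-1.2);s=telemetry.get_state();print(s['wrist_force'],s['ft_torque'])
E
```

```text
d [-0.7 -2.8  3.7] psi 2.2841 turn [1.500e-03 5.000e-04 5.971e-01] t 11.5 gap 0.01231624952499964 tcp [ 0.4706 -0.2816  0.0637]
[-0.13832195  4.01307122  5.92896349] [0.57430634 0.09024252 0.13195352]
```

>>> {"api": "step_arm", "payload": {"moves": [[[0, 0, 0], [0, 0, 0.08], 5], [[0, 0, 0], [0, 0, 0.16], 5], [[0, 0, 0], [0, 0, 0.24], 5], [[0, 0, 0], [0, 0, 0.32], 5], [[0, 0, 0], [0, 0, 0.4], 5], [[0, 0, 0], [0, 0, 0.48], 5], [[0, 0, 0], [0, 0, 0.56], 5], [[0, 0, 0], [0, 0, 0.63], 5]], "grip_force": 60}}

```text
clock: 12.17
tcp_pos: [0.4708, -0.2815, 0.0637]
orientation: [0.001, 0.677, 0.736, 0.001]
wrist_force: [0.6, 3.2, 6.6]
finger_gap: 0.012
grip_force: 61.1
```

```bash
python3 - <<'E'
from h import *
delta((.4690,-.284,.060),2.887-1.25);s=telemetry.get_state();print(s['wrist_force'],s['ft_torque'])
E
```

```text
d [-2.3 -2.   3.7] psi 1.6541 turn [ 0.0019 -0.0002  0.0171] t 12.1667 gap 0.012027539790875586 tcp [ 0.4708 -0.2815  0.0637]
[0.64839785 3.24153821 6.554072  ] [ 0.7131159  -0.01303539  0.18802422]
```

>>> {"api": "step_arm", "payload": {"moves": [[[0, 0, 0], [0, 0, 0.02], 5], [[0, 0, 0], [0, 0, 0.03], 5], [[0, 0, 0], [0, 0, 0.03], 5]]}}

```text
clock: 12.42
tcp_pos: [0.4708, -0.2815, 0.0637]
orientation: [0.001, 0.687, 0.727, 0.001]
wrist_force: [0.4, 3.0, 7.0]
finger_gap: 0.0119
grip_force: 61.2
```

```bash
python3 - <<'E'
from h import *
delta((.4690,-.284,.060),2.887-1.25);s=telemetry.get_state();print(s['wrist_force'],s['ft_torque'])
a=snap('top');b=snap('side')
cv2.imwrite('pics/c5.png',np.hstack([cv2.resize(a[160:290,230:360],(400,400),interpolation=2),cv2.resize(b[150:330,180:360],(400,400),interpolation=2)])[:,:,::-1])
E
```

```text
d [-2.4 -1.9  3.7] psi 1.6278 turn [ 0.0018 -0.0002 -0.0092] t 12.4167 gap 0.011855375491439831 tcp [ 0.4708 -0.2815  0.0637]
[0.3990102  2.97395946 7.01909792] [ 0.71317775 -0.01681097  0.27845176]
```

View pics/c5.png

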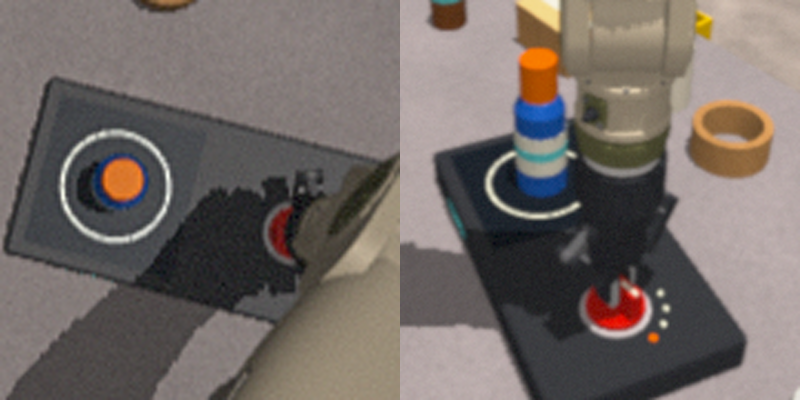

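The bottle is upright inside the ring at (123,180) in the top half, and the gripper holds the dial at (615,300) in the side half. Twist torque has jumped from 0.19 to 0.28 N m, which suggests the end stop. A slight extra push will confirm it.

>>> {"api": "step_arm", "payload": {"moves": [[[0, 0, 0], [0, 0, 0.015], 5], [[0, 0, 0], [0, 0, 0.03], 5], [[0, 0, 0], [0, 0, 0.03], 5], [[0, 0, 0], [0, 0, 0.03], 5]]}}

```text
clock: 12.85
tcp_pos: [0.4708, -0.2815, 0.0637]
orientation: [0.001, 0.697, 0.718, 0.001]
wrist_force: [-0.7, 2.0, 6.9]
finger_gap: 0.0121
grip_force: 65.0
```

```bash
python3 - <<'E'
from h import *
delta((.4690,-.284,.060),2.887-1.25);s=telemetry.get_state();print(s['wrist_force'],s['ft_torque'])
E
```

```text
d [-2.5 -1.9  3.7] psi 1.6004 turn [ 0.0016  0.0001 -0.0366] t 12.85 gap 0.012123294063224004 tcp [ 0.4708 -0.2815  0.0637]
[-0.74951044  2.04766403  6.94818091] [0.59793725 0.08975535 1.28133634]
```

The torque rose to 1.28 N m, so the dial is firmly on its end stop. I'll hand in now.

```bash
python3 -c "
from h import *
print(env.hand_in())"
```

```text
the job is handed in; nothing more can be done
None
```

The orange-capped blue bottle stands released and upright inside the white ring, and I handed the job in at about 13 s with the gripper holding the dial on its third-click end stop; hand-in gave no verdict.

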